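# Restock the emptied tin rack

### The job

One of the two sloping tin racks is stocked; the other has been emptied and its wire keeper left swung up. Find the empty one and swing its keeper down across the front first, so that nothing can roll out; only then lay the two tins that lie on the worktop gently in that rack, on their sides across the slope, so that they roll down and lie one behind the other against the keeper. Leave the stocked rack, its tins and keeper, and the other things on the worktop where they are.

Things in the scene. Friction and masses are not known exactly. Their poses are not given: they have to be found in the camera images.
- rack_1: one of two alike fixed steel tin racks. Origin on the worktop under mid-lane; x points up the lane, y across. The lane, 245 mm long, slopes down at 7 degrees to the open front at x = -125 mm, which faces the robot; its surface is 30 mm high at x = -120 mm, 59 mm at x = +120 mm. Back stop at x = +119 mm. It holds three tins; with the keeper down their axes rest at x = -82, -7 and +68 mm
- rack_2: one of two alike fixed steel tin racks. Origin on the worktop under mid-lane; x points up the lane, y across. The lane, 245 mm long, slopes down at 7 degrees to the open front at x = -125 mm, which faces the robot; its surface is 30 mm high at x = -120 mm, 59 mm at x = +120 mm. Back stop at x = +119 mm. It holds three tins; with the keeper down their axes rest at x = -82, -7 and +68 mm
- keeper_1 (a joint): wire keeper of rack_1, a U pivoted at the rack's x = -47 mm, height 77 mm. 0 = down: its bar crosses the front of the lane and holds the tins in. It grows as the bar swings up and back; 1.79 = upright; 2.2 = fully up, leaning back on its stop. It swings freely (0.06 kg) and falls by its weight to the side of upright it is on; tins cannot push the lowered bar open
- keeper_2 (a joint): wire keeper of rack_2, a U pivoted at the rack's x = -47 mm, height 77 mm. 0 = down: its bar crosses the front of the lane and holds the tins in. It grows as the bar swings up and back; 1.79 = upright; 2.2 = fully up, leaning back on its stop. It swings freely (0.06 kg) and falls by its weight to the side of upright it is on; tins cannot push the lowered bar open
- keeper_1_bar (a point): middle of the cross bar (5 mm wire along the rack's y, 77 mm wide, 77 mm from the pivot) of rack_1's keeper. Down: at the rack's x = -122 mm, height 60 mm. Upright: x = -47 mm, height 154 mm. The two pivot ears stand at x = -47 mm, y = +-45 mm, 87 mm high
- keeper_2_bar (a point): middle of the cross bar (5 mm wire along the rack's y, 77 mm wide, 77 mm from the pivot) of rack_2's keeper. Down: at the rack's x = -122 mm, height 60 mm. Upright: x = -47 mm, height 154 mm. The two pivot ears stand at x = -47 mm, y = +-45 mm, 87 mm high
- rack_1_load (a point): a good place to lay a tin in rack_1: where its axis comes when it lies across the lane at the rack's x = +30 mm, height 86 mm (axis height elsewhere: 0.068 + 0.1228 (x + 0.12) m); let go here it rolls down by itself. The guides are 66 mm apart, 9 mm above the lane, then flare outward to 84 mm apart, 15 mm above it
- rack_2_load (a point): a good place to lay a tin in rack_2: where its axis comes when it lies across the lane at the rack's x = +30 mm, height 86 mm (axis height elsewhere: 0.068 + 0.1228 (x + 0.12) m); let go here it rolls down by itself. The guides are 66 mm apart, 9 mm above the lane, then flare outward to 84 mm apart, 15 mm above it
- tin_a: food tin, paper label, steel ends: a cylinder 75.4 mm in diameter, 58 mm long, 0.18 to 0.37 kg, lying on its side. Origin at its middle; its own y axis is the tin's axis, x and z turn as it rolls. Three of the five alike tins (tin_a to tin_e) lie in one of the racks, two lie loose on the worktop
- tin_b: food tin, paper label, steel ends: a cylinder 75.4 mm in diameter, 58 mm long, 0.18 to 0.37 kg, lying on its side. Origin at its middle; its own y axis is the tin's axis, x and z turn as it rolls. Three of the five alike tins (tin_a to tin_e) lie in one of the racks, two lie loose on the worktop
- tin_c: food tin, paper label, steel ends: a cylinder 75.4 mm in diameter, 58 mm long, 0.18 to 0.37 kg, lying on its side. Origin at its middle; its own y axis is the tin's axis, x and z turn as it rolls. Three of the five alike tins (tin_a to tin_e) lie in one of the racks, two lie loose on the worktop
- tin_d: food tin, paper label, steel ends: a cylinder 75.4 mm in diameter, 58 mm long, 0.18 to 0.37 kg, lying on its side. Origin at its middle; its own y axis is the tin's axis, x and z turn as it rolls. Three of the five alike tins (tin_a to tin_e) lie in one of the racks, two lie loose on the worktop
- tin_e: food tin, paper label, steel ends: a cylinder 75.4 mm in diameter, 58 mm long, 0.18 to 0.37 kg, lying on its side. Origin at its middle; its own y axis is the tin's axis, x and z turn as it rolls. Three of the five alike tins (tin_a to tin_e) lie in one of the racks, two lie loose on the worktop
- spice_a: standing spice jar with a red cap, 45 mm in diameter, 106 mm tall; origin at the centre of its underside, z up; to be left alone
- salt_shaker: standing salt shaker, 44 mm in diameter, 90 mm tall; origin at the centre of its underside, z up; to be left alone
- tea_glass: waisted clear tea glass, 61 mm in diameter, 88 mm tall, standing upright on the left; origin at the centre of its underside, z up; to be left alone
- spice_c: standing spice jar with an ochre cap, 42 mm in diameter, 96 mm tall, on the right; origin at the centre of its underside, z up; to be left alone
Mind the look-alikes: they are no part of the job. Leave any blue look-alike of the tin_e alone. Leave any pink look-alike of the tin_d alone.

How it is judged (in metres and radians):
On the way, in this order (a step that is already met when the one before it is completed fails the run):
1. both racks' keepers are down while both loose tins are still outside the racks (value of joint each of keeper_1, keeper_2 below 0.1 rad and not (x of tin_d in the frame of rack_1 between -0.13 and 0.12 m and y of tin_d in the frame of rack_1 between -0.035 and 0.035 m and z of tin_d in the frame of rack_1 below 0.125 m) and not (x of tin_d in the frame of rack_2 between -0.13 and 0.12 m and y of tin_d in the frame of rack_2 between -0.035 and 0.035 m and z of tin_d in the frame of rack_2 below 0.125 m) and not (x of tin_e in the frame of rack_1 between -0.13 and 0.12 m and y of tin_e in the frame of rack_1 between -0.035 and 0.035 m and z of tin_e in the frame of rack_1 below 0.125 m) and not (x of tin_e in the frame of rack_2 between -0.13 and 0.12 m and y of tin_e in the frame of rack_2 between -0.035 and 0.035 m and z of tin_e in the frame of rack_2 below 0.125 m)), for 0.2 s.
2. one loose tin lies across the lane of the rack that was empty, at rest against the keeper (((x of tin_d in the frame of rack_1 between -0.094 and -0.07 m and y of tin_d in the frame of rack_1 between -0.009 and 0.009 m and z of tin_d in the frame of rack_1 between 0.055 and 0.115 m and angle between the y axis of tin_d and the y axis of rack_1, either way round below 0.2 rad and linear speed of tin_d below 0.03 m/s and angular speed of tin_d below 0.4 rad/s) or (x of tin_d in the frame of rack_2 between -0.094 and -0.07 m and y of tin_d in the frame of rack_2 between -0.009 and 0.009 m and z of tin_d in the frame of rack_2 between 0.055 and 0.115 m and angle between the y axis of tin_d and the y axis of rack_2, either way round below 0.2 rad and linear speed of tin_d below 0.03 m/s and angular speed of tin_d below 0.4 rad/s) or (x of tin_e in the frame of rack_1 between -0.094 and -0.07 m and y of tin_e in the frame of rack_1 between -0.009 and 0.009 m and z of tin_e in the frame of rack_1 between 0.055 and 0.115 m and angle between the y axis of tin_e and the y axis of rack_1, either way round below 0.2 rad and linear speed of tin_e below 0.03 m/s and angular speed of tin_e below 0.4 rad/s) or (x of tin_e in the frame of rack_2 between -0.094 and -0.07 m and y of tin_e in the frame of rack_2 between -0.009 and 0.009 m and z of tin_e in the frame of rack_2 between 0.055 and 0.115 m and angle between the y axis of tin_e and the y axis of rack_2, either way round below 0.2 rad and linear speed of tin_e below 0.03 m/s and angular speed of tin_e below 0.4 rad/s))), for 0.2 s.
3. the other loose tin lies behind it (((x of tin_d in the frame of rack_1 between -0.094 and -0.07 m and y of tin_d in the frame of rack_1 between -0.009 and 0.009 m and z of tin_d in the frame of rack_1 between 0.055 and 0.115 m and angle between the y axis of each of tin_d, tin_e and the y axis of rack_1, either way round below 0.2 rad and x of tin_e in the frame of rack_1 between -0.022 and 0.012 m and y of tin_e in the frame of rack_1 between -0.009 and 0.009 m and z of tin_e in the frame of rack_1 between 0.055 and 0.115 m) or (x of tin_e in the frame of rack_1 between -0.094 and -0.07 m and y of tin_e in the frame of rack_1 between -0.009 and 0.009 m and z of tin_e in the frame of rack_1 between 0.055 and 0.115 m and angle between the y axis of each of tin_e, tin_d and the y axis of rack_1, either way round below 0.2 rad and x of tin_d in the frame of rack_1 between -0.022 and 0.012 m and y of tin_d in the frame of rack_1 between -0.009 and 0.009 m and z of tin_d in the frame of rack_1 between 0.055 and 0.115 m) or (x of tin_d in the frame of rack_2 between -0.094 and -0.07 m and y of tin_d in the frame of rack_2 between -0.009 and 0.009 m and z of tin_d in the frame of rack_2 between 0.055 and 0.115 m and angle between the y axis of each of tin_d, tin_e and the y axis of rack_2, either way round below 0.2 rad and x of tin_e in the frame of rack_2 between -0.022 and 0.012 m and y of tin_e in the frame of rack_2 between -0.009 and 0.009 m and z of tin_e in the frame of rack_2 between 0.055 and 0.115 m) or (x of tin_e in the frame of rack_2 between -0.094 and -0.07 m and y of tin_e in the frame of rack_2 between -0.009 and 0.009 m and z of tin_e in the frame of rack_2 between 0.055 and 0.115 m and angle between the y axis of each of tin_e, tin_d and the y axis of rack_2, either way round below 0.2 rad and x of tin_d in the frame of rack_2 between -0.022 and 0.012 m and y of tin_d in the frame of rack_2 between -0.009 and 0.009 m and z of tin_d in the frame of rack_2 between 0.055 and 0.115 m))), for 0.2 s.
At the end, for the whole second after the job is handed in: Both loose tins lie at rest across the lane of the rack that was empty: one against the keeper (axis within 12 mm of its resting place), one behind it (within 17 mm), each within 0.2 rad. Both keepers down (under 0.1 rad). Stocked tins and bystanders within 30 mm of their starts (((x of tin_d in the frame of rack_1 between -0.094 and -0.07 m and y of tin_d in the frame of rack_1 between -0.009 and 0.009 m and z of tin_d in the frame of rack_1 between 0.055 and 0.115 m and angle between the y axis of each of tin_d, tin_e and the y axis of rack_1, either way round below 0.2 rad and x of tin_e in the frame of rack_1 between -0.022 and 0.012 m and y of tin_e in the frame of rack_1 between -0.009 and 0.009 m and z of tin_e in the frame of rack_1 between 0.055 and 0.115 m) or (x of tin_e in the frame of rack_1 between -0.094 and -0.07 m and y of tin_e in the frame of rack_1 between -0.009 and 0.009 m and z of tin_e in the frame of rack_1 between 0.055 and 0.115 m and angle between the y axis of each of tin_e, tin_d and the y axis of rack_1, either way round below 0.2 rad and x of tin_d in the frame of rack_1 between -0.022 and 0.012 m and y of tin_d in the frame of rack_1 between -0.009 and 0.009 m and z of tin_d in the frame of rack_1 between 0.055 and 0.115 m) or (x of tin_d in the frame of rack_2 between -0.094 and -0.07 m and y of tin_d in the frame of rack_2 between -0.009 and 0.009 m and z of tin_d in the frame of rack_2 between 0.055 and 0.115 m and angle between the y axis of each of tin_d, tin_e and the y axis of rack_2, either way round below 0.2 rad and x of tin_e in the frame of rack_2 between -0.022 and 0.012 m and y of tin_e in the frame of rack_2 between -0.009 and 0.009 m and z of tin_e in the frame of rack_2 between 0.055 and 0.115 m) or (x of tin_e in the frame of rack_2 between -0.094 and -0.07 m and y of tin_e in the frame of rack_2 between -0.009 and 0.009 m and z of tin_e in the frame of rack_2 between 0.055 and 0.115 m and angle between the y axis of each of tin_e, tin_d and the y axis of rack_2, either way round below 0.2 rad and x of tin_d in the frame of rack_2 between -0.022 and 0.012 m and y of tin_d in the frame of rack_2 between -0.009 and 0.009 m and z of tin_d in the frame of rack_2 between 0.055 and 0.115 m)) and value of joint each of keeper_1, keeper_2 below 0.1 rad and linear speed of each of tin_d, tin_e below 0.03 m/s and angular speed of each of tin_d, tin_e below 0.4 rad/s and distance of each of tin_a, tin_b, tin_c, spice_a, salt_shaker, tea_glass, spice_c from where it was at the start of the episode below 0.03 m); the robot touches nothing.
It fails at once if a loose tin is in a rack's lane while that rack's keeper is not down ((value of joint keeper_1 above 0.3 rad and (x of tin_d in the frame of rack_1 between -0.13 and 0.12 m and y of tin_d in the frame of rack_1 between -0.035 and 0.035 m and z of tin_d in the frame of rack_1 below 0.125 m)) or (value of joint keeper_1 above 0.3 rad and (x of tin_e in the frame of rack_1 between -0.13 and 0.12 m and y of tin_e in the frame of rack_1 between -0.035 and 0.035 m and z of tin_e in the frame of rack_1 below 0.125 m)) or (value of joint keeper_2 above 0.3 rad and (x of tin_d in the frame of rack_2 between -0.13 and 0.12 m and y of tin_d in the frame of rack_2 between -0.035 and 0.035 m and z of tin_d in the frame of rack_2 below 0.125 m)) or (value of joint keeper_2 above 0.3 rad and (x of tin_e in the frame of rack_2 between -0.13 and 0.12 m and y of tin_e in the frame of rack_2 between -0.035 and 0.035 m and z of tin_e in the frame of rack_2 below 0.125 m))).
It fails at once if a loose tin is dropped or thrown into a rack (over 0.9 m/s within the lane) (((x of tin_d in the frame of rack_1 between -0.13 and 0.12 m and y of tin_d in the frame of rack_1 between -0.035 and 0.035 m and z of tin_d in the frame of rack_1 below 0.125 m) and linear speed of tin_d above 0.9 m/s) or ((x of tin_d in the frame of rack_2 between -0.13 and 0.12 m and y of tin_d in the frame of rack_2 between -0.035 and 0.035 m and z of tin_d in the frame of rack_2 below 0.125 m) and linear speed of tin_d above 0.9 m/s) or ((x of tin_e in the frame of rack_1 between -0.13 and 0.12 m and y of tin_e in the frame of rack_1 between -0.035 and 0.035 m and z of tin_e in the frame of rack_1 below 0.125 m) and linear speed of tin_e above 0.9 m/s) or ((x of tin_e in the frame of rack_2 between -0.13 and 0.12 m and y of tin_e in the frame of rack_2 between -0.035 and 0.035 m and z of tin_e in the frame of rack_2 below 0.125 m) and linear speed of tin_e above 0.9 m/s)).
It fails at once if the stocked rack's keeper is opened while tins lie behind it ((value of joint keeper_1 above 0.3 rad and (x of tin_a in the frame of rack_1 between -0.13 and 0.12 m and y of tin_a in the frame of rack_1 between -0.035 and 0.035 m and z of tin_a in the frame of rack_1 below 0.125 m)) or (value of joint keeper_1 above 0.3 rad and (x of tin_b in the frame of rack_1 between -0.13 and 0.12 m and y of tin_b in the frame of rack_1 between -0.035 and 0.035 m and z of tin_b in the frame of rack_1 below 0.125 m)) or (value of joint keeper_1 above 0.3 rad and (x of tin_c in the frame of rack_1 between -0.13 and 0.12 m and y of tin_c in the frame of rack_1 between -0.035 and 0.035 m and z of tin_c in the frame of rack_1 below 0.125 m)) or (value of joint keeper_2 above 0.3 rad and (x of tin_a in the frame of rack_2 between -0.13 and 0.12 m and y of tin_a in the frame of rack_2 between -0.035 and 0.035 m and z of tin_a in the frame of rack_2 below 0.125 m)) or (value of joint keeper_2 above 0.3 rad and (x of tin_b in the frame of rack_2 between -0.13 and 0.12 m and y of tin_b in the frame of rack_2 between -0.035 and 0.035 m and z of tin_b in the frame of rack_2 below 0.125 m)) or (value of joint keeper_2 above 0.3 rad and (x of tin_c in the frame of rack_2 between -0.13 and 0.12 m and y of tin_c in the frame of rack_2 between -0.035 and 0.035 m and z of tin_c in the frame of rack_2 below 0.125 m))).
It fails at once if a tin of the stocked rack is moved over 30 mm (distance of any of tin_a, tin_b, tin_c from where it was at the start of the episode above 0.03 m).
It fails at once if a bystander is moved over 30 mm or tipped over (distance of any of spice_a, salt_shaker, tea_glass, spice_c from where it was at the start of the episode above 0.03 m or angle between any of spice_a, salt_shaker, tea_glass, spice_c's own z axis and vertical above 0.6 rad).
It also fails if it takes over 64 s, if anything falls off the work surface, if the arm or the gripper's body presses on something with over 40 N, if the wrist force passes 120 N, or if a joint passes its speed limit or range.

### The arm

A 6-joint arm with a two-finger parallel gripper is mounted at the origin on a cart in front of the work surface, level with it; the furniture and walls round the work are solid. World frame = base frame: x ahead of the robot, y to its left, z up, the work surface at z = 0. Lengths are in m, angles in degrees, forces in N, time in s.
With the tool pointing down it reaches from about 0.325 to 0.85 m from the base axis. Payload 15.5 kg.
Tool frame: the origin (TCP) lies at the very end of the fingers, on their centre line; the grasp point (between the pads) lies arm.grip_depth behind it (arm.grip_depth is the distance from the TCP to the grasp point, in m); z points along the fingers, y is the direction in which the jaws open and shut (so a half turn about z gives the same grasp; the last joint's range is limited). The gripper opens to 91 mm and grips with 3 to 60 N. Pads are 32 mm wide; open, the fingers measure 118 mm over their backs; the gripper's body (76 mm by 178 mm) begins 60 mm behind the grasp point.
Start: joints at [-81.045, 28.281, 77.091, -0, 74.628, -5.472], TCP at [0.156, -0.605, 0.214] pointing down, gripper open.
Joint ranges: [-166.48, 166.48], [-47.26, 123.95], [12.59, 153.08], [-70.14, 250.14], [6.76, 159.57], [-176.63, 176.63]. Speed limits (degrees/s): [108.29, 108.29, 147.25, 172.46, 172.46, 172.46].

### API

Orientations are given as a 3x3 rotation matrix whose columns are the frame's x, y, z axes.
In Python, from rig import arm gives the robot as it stands. Calls block until the motion is done:
- arm.move_to(position, orientation): joint-space move of the TCP to a pose.
- arm.move_l(position, orientation=None, feed=0.15): straight line of the TCP; orientation=None keeps the orientation; feed is the mean speed in m/s.
- arm.move_joints(angles): joint-space move.
- arm.grip(opening): finger opening in m; the grip force is fixed at half the most; returns when the fingers have stopped.
- arm.sleep(seconds).
- arm.solve_ik(position, orientation): joint angles nearest the present ones, or None.
- arm.snapshot(name): name is "scene" or "top"; returns the picture (400x640x3 uint8, red, green, blue); there is no depth.
- arm.get_calibration(name): a dict with "intrinsics" (3x3 intrinsics, pixels), "cam_to_world" (4x4, takes a point from camera to world coordinates). Camera axes: x right, y down, z forward; pixel columns grow to the right and rows downward; lengths in m; the calibration is good to about 2 mm. A picture is of the moment at which its call begins. get_calibration takes no time and is no camera call.
A pose or a line that the arm cannot do raises arm.Unreachable and nothing moves.
- arm.sign_off(): hands the job in, once; it reports no verdict.
Readings, each from a call of its own:
- arm.current_t(): time.
- arm.current_joint_positions(): joint angles.
- arm.current_dq(): joint speeds.
- arm.current_tau(): joint torques, N m.
- arm.current_ee_pos(): TCP position.
- arm.current_tool_rot(): TCP orientation.
- arm.current_force(): force on the tool from outside, world axes, zero at the start.
- arm.current_torque(): the same for the moment, N m.
- arm.current_width(): finger opening in m.
Only numpy, scipy, OpenCV 4.12 (cv2) and the standard library are available. Lean on these libraries where they do the work, as an engineer would, in place of code of your own. Each camera call takes 0.05 s, during which the arm holds its last target.

## Working session

There is one attempt and no reset: what is moved stays moved. The work goes in short steps, each a Python script; the robot and the scene stay as the last script left them, time stands still between calls to the robot, and variables do not carry over. Pictures are saved under pics/ and viewed, and the job is handed in when it is done.

```bash
ls; mkdir -p pics
python3 - <<'E'
from rig import arm
import cv2
for n in("scene","top"):
    im=arm.snapshot(n); cv2.imwrite(f"pics/{n}0.png",im[:,:,::-1])
    c=arm.get_calibration(n); print(n,c["intrinsics"],c["cam_to_world"])
print(arm.grip_depth,arm.current_t(),arm.current_tool_rot())
E
```

```text
pics
scene [[370.27455888   0.         317.93188478]
 [  0.         370.27455888 202.51792398]
 [  0.           0.           1.        ]] [[-0.90107358 -0.31520711  0.29784371  0.11205497]
 [-0.43327129  0.68364669 -0.58728459  0.71980837]
 [-0.01850359 -0.65823376 -0.75258617  0.993821  ]
 [ 0.          0.          0.          1.        ]]
top [[510.11363892   0.         312.29694182]
 [  0.         510.11363892 197.25315527]
 [  0.           0.           1.        ]] [[-0.00281143 -0.98919048  0.14660928  0.23566168]
 [-0.99998704  0.0021587  -0.00461102  0.01874733]
 [ 0.00424469 -0.14662035 -0.98918373  1.80069969]
 [ 0.          0.          0.          1.        ]]
0.0188 0.1 [[ 9.68465101e-01  2.49149189e-01 -1.72297713e-04]
 [ 2.49149224e-01 -9.68464471e-01  1.10992452e-03]
 [ 1.09672580e-04 -1.11785100e-03 -9.99999369e-01]]
```

View pics/scene0.png

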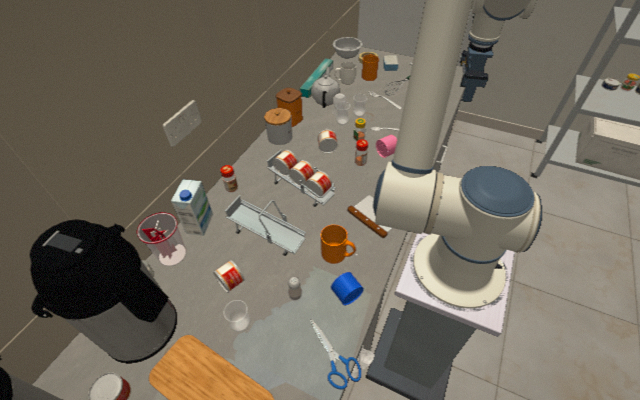

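View pics/top0.png

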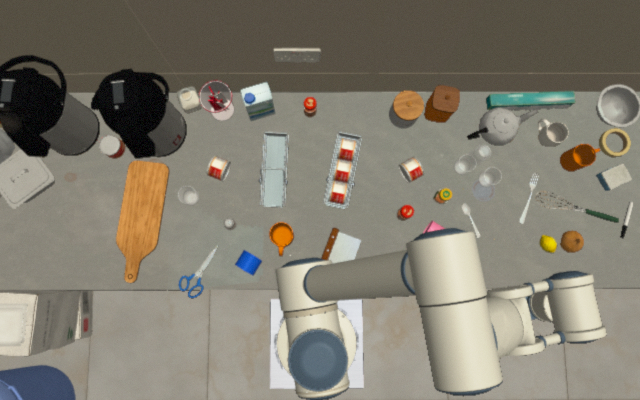

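The empty rack is at top (274,170) and the stocked one at (343,170). The loose red-label tins are at (218,168) and (413,169). The blue look-alike is at (248,262) and the pink one at (433,229), and both stay put. I'll enlarge these to confirm.

```bash
cat > h.py <<'E'
import numpy as np,cv2
from rig import arm
CAL={n:arm.get_calibration(n) for n in("scene","top")}
def ray(n,u,v):
    c=CAL[n];T=c["cam_to_world"];d=T[:3,:3]@np.linalg.inv(c["intrinsics"])@np.array([u,v,1.]);return T[:3,3],d
def onz(n,u,v,z):
    o,d=ray(n,u,v);return o+d*(z-o[2])/d[2]
def proj(n,p):
    c=CAL[n];T=c["cam_to_world"];q=c["intrinsics"]@(T[:3,:3].T@(np.array(p)-T[:3,3]));return q[:2]/q[2]
def save(n,name,box=None,k=1):
    im=arm.snapshot(n)[:,:,::-1].copy()
    if box: x0,y0,x1,y1=box; im=im[y0:y1,x0:x1]
    cv2.imwrite("pics/"+name,cv2.resize(im,None,fx=k,fy=k,interpolation=cv2.INTER_CUBIC))
    return im
E
python3 - <<'E'
import cv2
a=cv2.imread("pics/top0.png"); b=cv2.imread("pics/scene0.png")
cv2.imwrite("pics/tc.png",cv2.resize(a[120:220,190:450],None,fx=3,fy=3,interpolation=2))
cv2.imwrite("pics/sc.png",cv2.resize(b[115:300,195:395],None,fx=3,fy=3,interpolation=2))
E
```

```text
(no output)
```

View pics/tc.png

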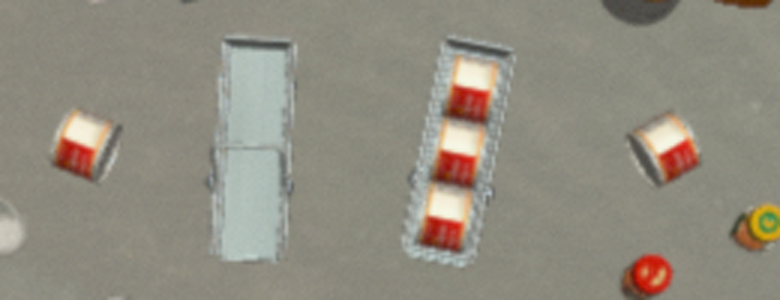

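View pics/sc.png

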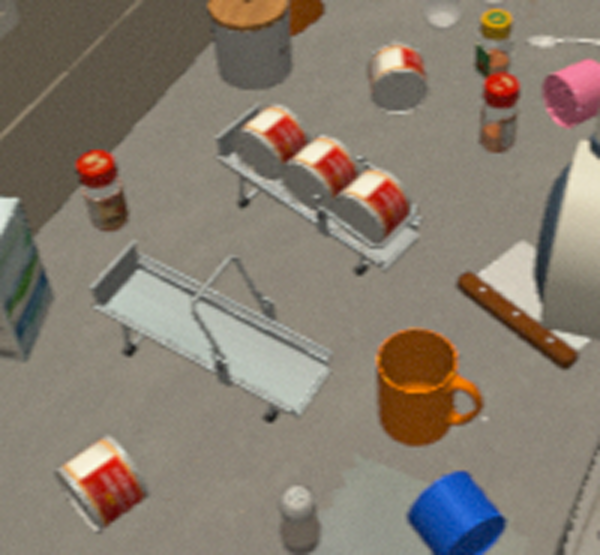

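Run:
```python
import cv2
a=cv2.imread("pics/top0.png")
cv2.imwrite("pics/tr.png",cv2.resize(a[128:212,250:300],None,fx=7,fy=7,interpolation=2))
b=cv2.imread("pics/scene0.png")
cv2.imwrite("pics/sr.png",cv2.resize(b[190:260,220:310],None,fx=8,fy=8,interpolation=2))
t=[a[150:190,200:240],a[150:190,393:433]]
cv2.imwrite("pics/tt.png",cv2.resize(cv2.hconcat(t),None,fx=10,fy=10,interpolation=2))
```

```text
(no output)
```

View pics/tr.png

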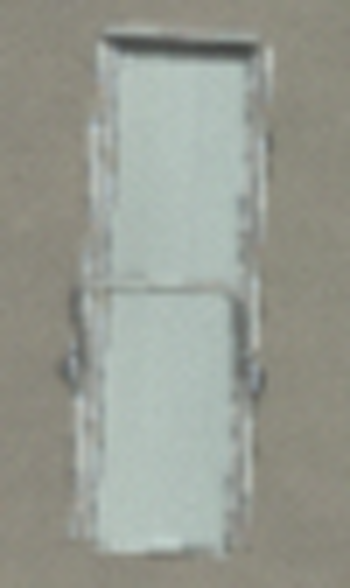

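View pics/sr.png

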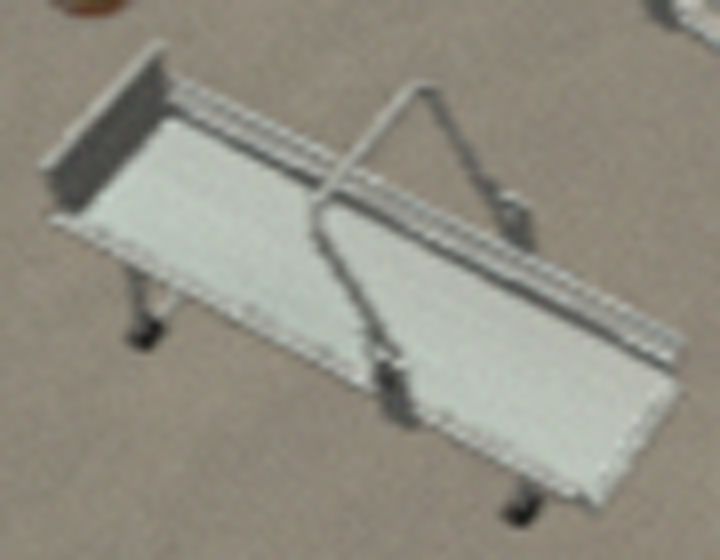

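View pics/tt.png

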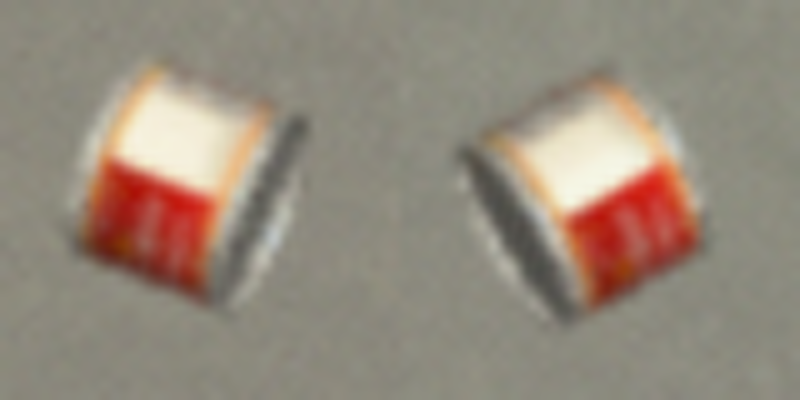

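```bash
cat >> h.py <<'E'
def fit(pts):
    A=np.array([p[1][:2] for p in pts]);B=np.array([onz(p[0][0],p[0][1],p[0][2],p[1][2])[:2] for p in pts])
    a=A-A.mean(0);b=B-B.mean(0)
    th=np.arctan2((a[:,0]*b[:,1]-a[:,1]*b[:,0]).sum(),(a*b).sum())
    R=np.array([[np.cos(th),-np.sin(th)],[np.sin(th),np.cos(th)]]);t=B.mean(0)-R@A.mean(0)
    return t,th,B-(A@R.T+t)
E
python3 - <<'E'
from h import *
top=[(("top",260,180.6),(-.047,.045,.083)),(("top",286.9,182.3),(-.047,-.045,.083)),
(("top",261.7,169.1),(-.0163,.0385,.1476)),(("top",284,169.4),(-.0163,-.0385,.1476)),
(("top",273.1,206.6),(-.125,0,.0295)),(("top",276.1,135.4),(.119,0,.059))]
sc=[(("scene",268.5,233.75),(-.047,.045,.085)),(("scene",284,214.4),(-.047,-.045,.085)),
(("scene",259.75,215),(-.0163,.0385,.1476)),(("scene",273.1,201),(-.0163,-.0385,.1476)),
(("scene",299.9,245.5),(-.125,0,.0295))]
for s in(top,sc,top+sc):
    t,th,r=fit(s);print(t,np.degrees(th));print((r*1000).round(1).tolist())
# tins: silhouette by difference of colour (red/cream/orange)
im=cv2.cvtColor(cv2.imread("pics/top0.png"),cv2.COLOR_BGR2HSV)
for (x0,y0,x1,y1) in((200,150,240,190),(393,150,433,190)):
    h=im[y0:y1,x0:x1]; m=((h[...,1]>60)).astype(np.uint8)
    n,l,st,ce=cv2.connectedComponentsWithStats(m); k=1+st[1:,4].argmax()
    print(st[k],ce[k]+[x0,y0])
    p=np.argwhere(l==k)[:,::-1].astype(np.float32)
    print(cv2.minAreaRect(p+np.float32([x0,y0])))
E
```

```text
[0.59180681 0.14136317] -2.4308834521963076
[[1.4, 1.1], [-0.8, -1.0], [-2.2, -2.7], [-0.0, 0.6], [-1.5, 1.1], [3.1, 0.9]]
[0.59521023 0.14136673] -4.979807049409909
[[1.5, -2.7], [3.5, 0.4], [-0.1, -5.3], [-1.5, 6.9], [-3.3, 0.7]]
[0.59339368 0.1418612 ] -3.2832111316914543
[[-0.9, -0.1], [-1.8, -2.2], [-4.3, -3.4], [-1.1, -0.1], [-3.2, -1.3], [1.6, 2.2], [4.7, -1.9], [4.1, 1.4], [2.8, -5.4], [-0.8, 6.9], [-1.2, 3.9]]
[  8   6  19  24 193] [215.5492228  169.95854922]
((216.4677276611328, 167.341552734375), (14.422204971313477, 21.0786075592041), 19.44003677368164)
[  8   8  22  23 182] [414.23626374 170.76373626]
((412.7135009765625, 168.2415771484375), (21.305959701538086, 15.369970321655273), 57.9946174621582)
```

```bash
cat >> h.py <<'E'
RO=np.array([.5925,.1415]);RTH=np.radians(-2.7)
def rk(x,y,z):
    c,s=np.cos(RTH),np.sin(RTH);return np.array([RO[0]+c*x-s*y,RO[1]+s*x+c*y,z])
def rot(a):  # tool down, jaw axis (y) along world heading a
    y=np.array([np.cos(a),np.sin(a),0]);z=np.array([0,0,-1.]);return np.column_stack([np.cross(y,z),y,z])
E
python3 - <<'E'
from h import *
P=lambda q,ox:(ox+q[0]/10,150+q[1]/10)
for name,ox,cs,sub in(("L",200,[(155,65),(275,105),(85,245),(205,298)],0),("R",353,[(490,140),(605,72),(590,308),(700,245)],0)):
    W=[onz("top",*P(c,ox),.0377) for c in cs]
    print(name,np.mean(W,0),[np.degrees(np.arctan2(*(W[i+1]-W[i])[[1,0]])).round(1) for i in(0,2)],[np.linalg.norm(W[i]-W[j]).round(4) for i,j in((0,1),(2,3),(0,2),(1,3))], proj("scene",np.mean(W,0)))
for k,p in dict(load=rk(.03,0,.2),bar=rk(-.0163,0,.1476)).items(): print(k,p,proj("top",p),proj("scene",p))
for a in(0,90,180,-90): 
    for p in(rk(.03,0,.15),rk(.03,0,.0668)): 
        s=arm.solve_ik(p,rot(np.radians(a)+RTH));print(a,None if s is None else np.round(s))
b=cv2.imread("pics/scene0.png")
t=[b[255:295,208:248],b[120:160,307:347]]
cv2.imwrite("pics/st.png",cv2.resize(cv2.hconcat(t),None,fx=10,fy=10,interpolation=2))
E
```

```text
L [0.60253653 0.34225695 0.0377    ] [np.float64(-108.8), np.float64(-114.1)] [np.float64(0.0451), np.float64(0.0466), np.float64(0.0686), np.float64(0.0729)] [229.16310538 276.28679377]
R [ 0.59652917 -0.34345963  0.0377    ] [np.float64(-59.4), np.float64(-60.4)] [np.float64(0.0481), np.float64(0.0454), np.float64(0.069), np.float64(0.0699)] [328.33833881 140.25618848]
load [0.6224667  0.14008681 0.2       ] [272.09238491 151.30915651] [252.00585616 190.73251373]
bar [0.5762181  0.14226784 0.1476    ] [272.47896849 168.71886598] [267.30445871 207.79151279]
0 [ 7. 33. 79. -0. 68. 10.]
0 [ 7. 39. 83. -0. 58. 10.]
90 [  7.  33.  79.  -0.  68. -80.]
90 [  7.  39.  83.  -0.  58. -80.]
180 [   7.   33.   79.   -0.   68. -170.]
180 [   7.   39.   83.   -0.   58. -170.]
-90 [  7.  33.  79.  -0.  68. 100.]
-90 [  7.  39.  83.  -0.  58. 100.]
```

View pics/st.png

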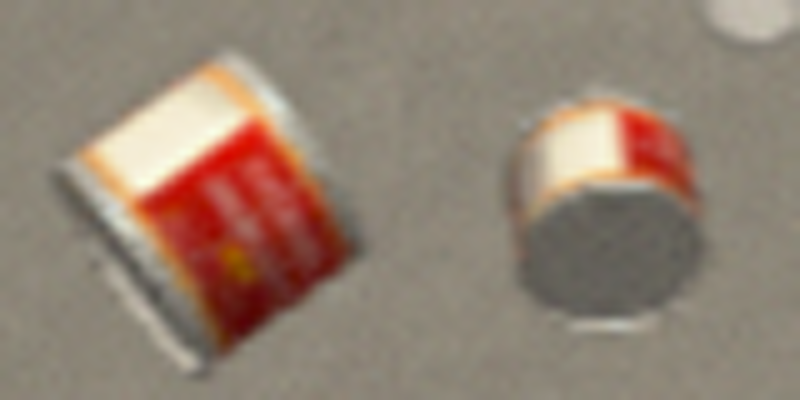

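Run:
```python
from h import *
R=rot(np.radians(90)+RTH)
p=np.array(arm.current_ee_pos());p[2]=.36
arm.move_l(p,feed=.25)
arm.grip(0.0)
arm.move_to(rk(.04,0,.30),R); print(arm.current_t(),arm.current_ee_pos())
arm.move_l(rk(.04,0,.125),feed=.15)
arm.move_l(rk(-.065,0,.125),feed=.06)
print(arm.current_t(),arm.current_force())
save("scene","s1.png",(195,165,395,300),4)
```

```text
5.3 [0.63264063 0.13887625 0.30007221]
8.5167 [ 1.16035911  0.43627914 -0.20835235]
```

View pics/s1.png

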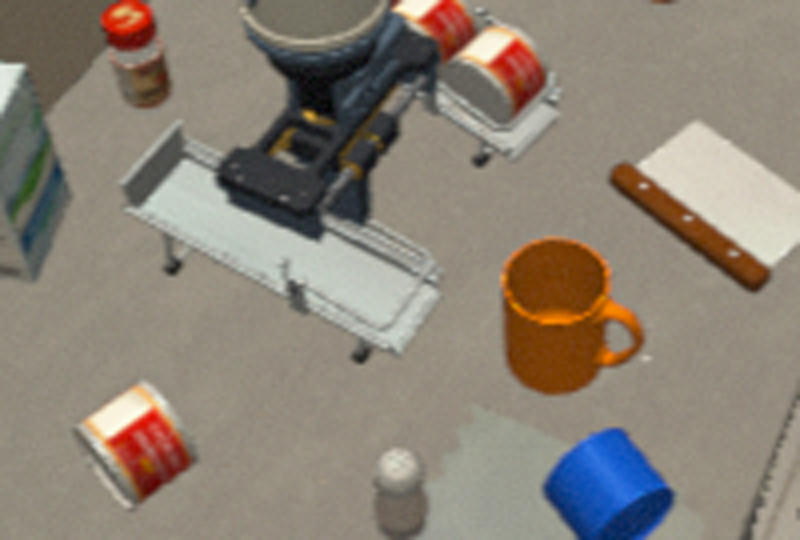

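The keeper is down: its bar now crosses the front at crop (410,300). Next is the left tin.

```bash
cat >> h.py <<'E'
def pick(c,a):
    R=rot(a)
    arm.move_to([c[0],c[1],.20],R); arm.move_l([c[0],c[1],.0195],feed=.15)
    arm.grip(.03); print("w",arm.current_width())
    arm.move_l([c[0],c[1],.26],feed=.25); print("w",arm.current_width(),arm.current_force(),arm.current_t())
E
python3 - <<'E'
from h import *
p=np.array(arm.current_ee_pos());p[2]=.30
arm.move_l(p,feed=.25); arm.grip(.091)
pick([.6025,.3423],np.radians(-21))
arm.move_to(rk(.03,0,.26),rot(RTH)); print(arm.current_t(),arm.current_joint_positions())
save("top","t2.png",(190,120,450,220),3); save("scene","s2.png",(195,115,395,300),3)
E
```

```text
w 0.0751296050725931
w 0.0752561495279458 [ 0.32273741  0.07473023 -1.89104519] 15.6083
16.4333 [7.33561636e+00 2.72795274e+01 7.14869267e+01 1.99991796e-02
 8.13016114e+01 1.00859152e+01]
```

View pics/s2.png

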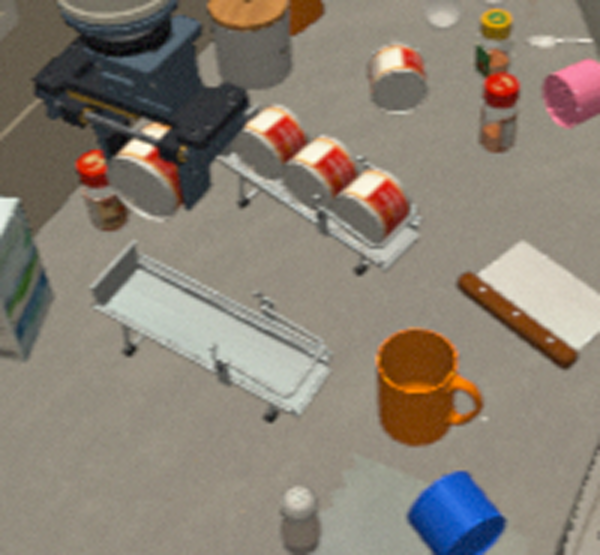

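View pics/t2.png

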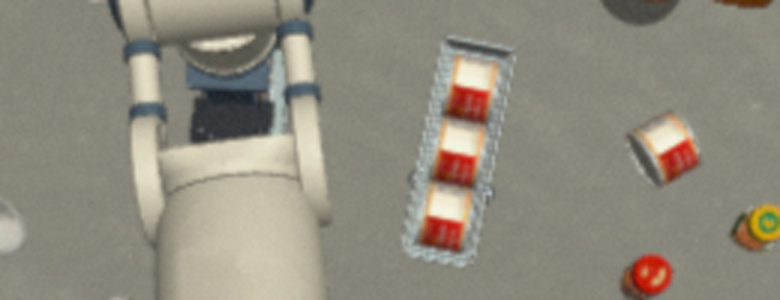

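Run:
```python
from h import *
for d in(.019,.029,.039): print(d,(proj("scene",rk(.03,d,.2788))-[195,115])*3)
b=arm.snapshot("scene")[:,:,::-1][150:200,210:280]
cv2.imwrite("pics/s2b.png",cv2.resize(b,None,fx=10,fy=10,interpolation=2))
```

```text
0.019 [145.98073515 182.08797778]
0.029 [139.51631278 188.9519161 ]
0.039 [132.97846661 195.89381597]
```

View pics/s2b.png

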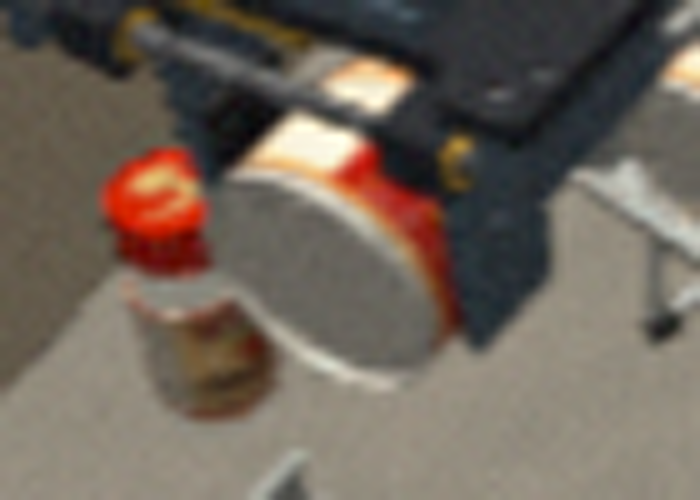

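```bash
cat >> h.py <<'E'
def lay(y):
    R=rot(RTH)
    arm.move_l(rk(.03,y,.11),R,feed=.2); arm.move_l(rk(.03,y,.0695),feed=.05)
    print("f",arm.current_force(),arm.current_t())
    arm.grip(.091)
    arm.move_l(rk(.03,y,.13),feed=.08); arm.move_l(rk(.03,y,.26),feed=.25)
    print(arm.current_t())
E
python3 - <<'E'
from h import *
lay(.002)
save("scene","s3.png",(195,165,395,300),4)
E
```

```text
f [ 0.08079628  0.51505218 -1.63096397] 18.4417
20.475
```

View pics/s3.png

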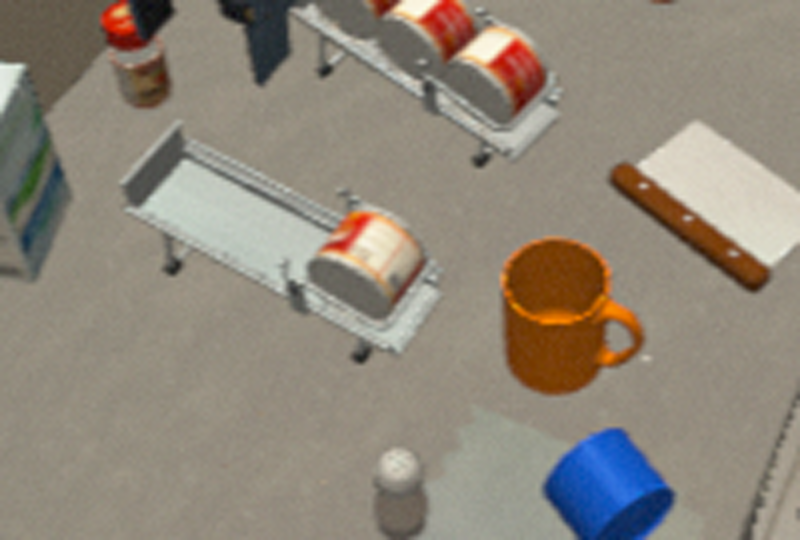

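The first tin lies against the keeper at crop (365,260). Next is the right tin.

Run:
```python
from h import *
pick([.5965,-.3435],np.radians(30))
arm.move_to(rk(.03,0,.26),rot(RTH)); print(arm.current_t())
b=arm.snapshot("scene")[:,:,::-1][150:200,210:280]
cv2.imwrite("pics/s4.png",cv2.resize(b,None,fx=10,fy=10,interpolation=2))
```

```text
w 0.07507667143816545
w 0.07500979496873934 [-0.51675663 -0.4158729  -3.67730928] 25.1583
26.925
```

View pics/s4.png

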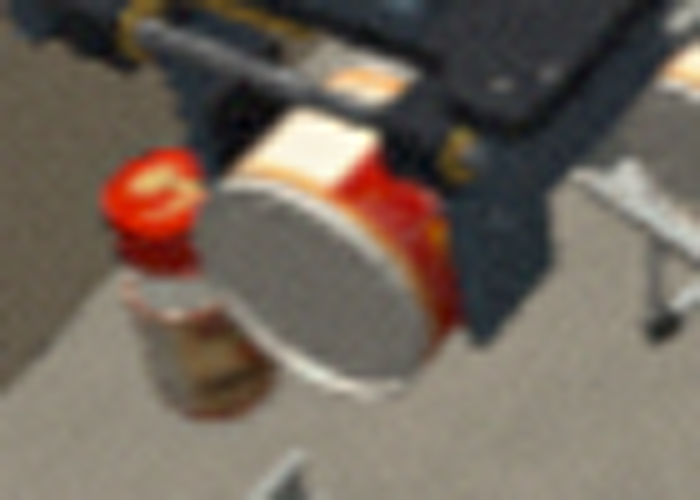

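Run:
```python
from h import *
lay(-.001)
arm.move_to([.45,-.35,.40],rot(RTH)); print(arm.current_t())
save("scene","s5.png",(195,115,395,300),3); save("top","t5.png",(190,120,450,220),3)
```

```text
f [-0.19093082 -0.04067523 -3.31264344] 28.8333
30.8667
32.8083
```

View pics/s5.png

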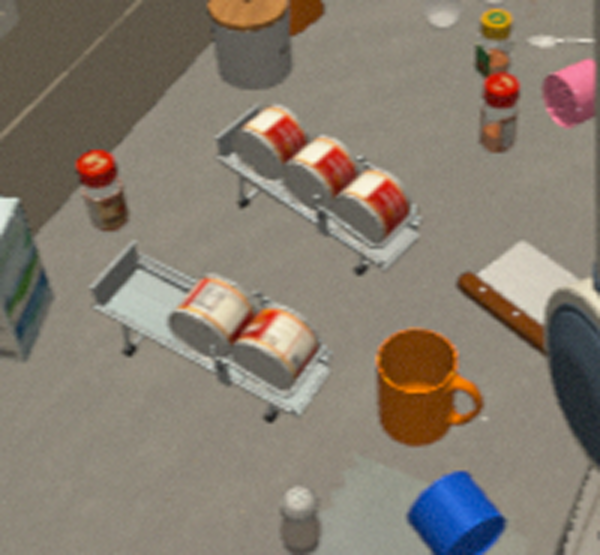

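View pics/t5.png

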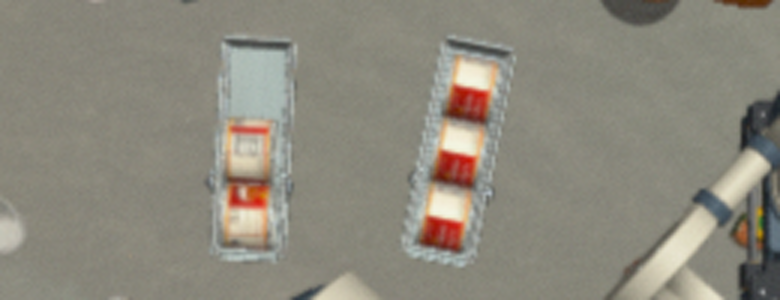

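Both tins lie across the lane in the two front places, at top crop (247,215) and (248,148). That matches the stocked rack's spacing. The keepers are down and nothing else has moved, so I'm handing in.

Run:
```python
from h import *
arm.sleep(.5)
a=arm.snapshot("top").astype(int)[120:215,245:375]; arm.sleep(.3); b=arm.snapshot("top").astype(int)[120:215,245:375]
print("mean diff",abs(a-b).mean(), arm.current_t()); arm.sign_off()
```

```text
mean diff 1.7877732793522267 33.8083
the job is handed in; nothing more can be done
```

I swung the keeper of the empty left-hand rack down first. I then laid the left and right red-label tins on its lane, one after the other, and handed the job in at about 34 s of the 64 s allowed.

- **Last pictures:** both tins lie across the lane, one behind the other against the lowered keeper, at the same spacing as the stocked rack's tins. The stocked rack, its keeper and the bystanders in view looked unmoved. In the last top picture the arm partly covered the ochre-capped jar; the last scene picture showed it standing where it was.
- **At rest:** two pictures of the racks taken 0.3 s apart differed by only 1.8 grey levels on average, which I took as camera noise.
- **Not measured:** I judged the final tin positions by eye and did not calculate them in millimetres.
- **Disagreement:** the two cameras differed by about 3 mm and 2.5° on the rack's pose. I mostly used the top view, and both tins still settled into the guides.

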